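Hang the printer's lift-off guard on its hinge pins and shut it

ROBOT

A 6-joint arm with a two-finger parallel gripper is mounted at the origin on the work surface. World frame = base frame: x ahead of the robot, y to its left, z up, the work surface at z = 0. Lengths are in m, angles in rad, forces in N, time in s.
With the tool pointing down it reaches from about 0.375 to 0.925 m from the base axis. Payload 5.7 kg.
Tool frame: the origin (TCP) lies at the very end of the fingers, on their centre line; the grasp point (between the pads) lies 19 mm behind it (r.hold_point_z is the z of the grasp point in the tool frame, in m); z points along the fingers, y is the line along which they close (so a half turn about z gives the same grasp; the last joint's range is limited). The gripper opens to 88 mm and grips with 3 to 60 N. Pads are 20 mm wide; open, the fingers measure 115 mm over their backs; the gripper's body (75 mm by 178 mm) begins 61 mm behind the grasp point.
Start: joints at [1.106, 0.359, 1.51, -0, 1.272, -0.115], TCP at [0.206, 0.564, 0.223] pointing down, gripper open.
Joint ranges: [-2.97, 2.97], [-1.01, 2.36], [0.21, 2.38], [-0.96, 4.11], [0.2, 2.71], [-2.98, 2.98]. Speed limits (rad/s): [2.39, 2.39, 3.14, 3.14, 3.14, 3.14].

INTERFACE

Orientations are given as a unit quaternion [w, x, y, z].
In Python, from cell import monitor, imaging, hand_in, r gives the robot as it stands.
- The arm moves only by the tool step_arm, never from a script. Its argument "series" is a list that holds one entry, the list of rows, each a list of 5 numbers: the opening in per cent of the stroke, from 0 (shut) to 100 (fully open), then the shift along the tool's x, y, z in mm, then the turn about the tool's z in degrees. A call has 1 to 20 rows; each row is the pose to reach, as a shift and turn from the pose commanded when the call began, along the tool's axes at that moment; what a row does not reach only later rows make up. A row lasts 1/8 s, in which the tool goes at most 62.5 mm and 10.7 degrees, less where a joint would pass 70% of its speed; a pose out of reach is approached as far as the arm can. A call with a gripper value outside its range is refused whole. The fingers move at their own pace and stop on an object; "squeeze" is the grip in N (left out, the last holds). Time passes only in rows, so rows that repeat a pose let the fingers close. It gives the time, the measured TCP pose, the force, the opening and the grip force at its end, in the units of the state.
- monitor.state(): the state, without advancing time (a new reading comes with each control period).
- imaging.snapshot(name): name is "scene" or "top" or "wrist"; returns (picture, depth): 480x640x3 uint8, red, green, blue; 480x640 float32, m along the optical axis (not along the pixel's ray), 0 where there is no reading.
- imaging.calibration(name): a dict with "fx", "fy", "cx", "cy" (pixels), "R" (3x3) and "t" (3): a world point X has camera coordinates R X + t. Camera axes: x right, y down, z forward; pixel columns grow to the right and rows downward; lengths in m; the calibration is good to about 2 mm. A picture is of the moment at which its call begins: read the wrist's pose just before it. calibration takes no time and is no camera call; for the wrist camera it gives the pose at the moment of the call.
- hand_in(): hands the job in; it is judged then, once.
The state is a dict: "time": time; "qpos": joint angles; "joint_velocities": joint speeds; "tau": joint torques, N m; "tool_pos": TCP position; "tool_rot": TCP orientation; "wrist_force": force on the tool from outside, world axes, zero at the start; "torque": the same for the moment, N m; "finger_gap": finger opening in m; "gripper_force": force on a finger pad.
Only numpy, scipy, OpenCV 4.12 (cv2) and the standard library are available. Lean on these libraries where they do the work, as an engineer would, in place of code of your own. Each camera call takes 0.05 s, during which the arm holds its last target. There are 200 camera calls.

TASK

The screen printer's yellow-framed guard has been cleaned and stands in the slotted wooden rest: lift it out and hang it back in the open position, lowering both hinge knuckles over the two upright brass pins together until the guard sits fully home. Feel for the pins gently: the clamped hinge post shifts if the guard bears on the printer with more than about 60 N in all. Then swing the guard shut against the rubber stop, let go of it, and leave the other things on the bench where they are.

Things in the scene. Friction and masses are not known exactly. Their poses are not given: they have to be found in the camera images.
- printer: Screen printer (black base 50 mm high, cream castings, two dial gauges). Fixed. Origin at bench level, straight below the hinge axis as drawn; z up. Shut, the guard points from the hinge along -x; standing open at a right angle, along +y. The machine lies on the -y side: apart from hinge post and stop upright, parts above the base start at y = -55 mm (100 mm high; from y = -115 up to 340 mm).
- hinge_low (a point): Drawing position of the lower pin's foot: its shoulder, 74 mm above the bench. The upright brass pin above it is 10 mm across, 14 mm long, its top 2.5 mm tapered to 7 mm. The hinge post is bolted in cross slots and was set by eye: both pins together really stand up to 8 mm off this point along the printer's x and up to 8 mm along its y, fixed, and no reading tells how much. The height is true.
- hinge_up (a point): The same for the upper pin (equal size, exactly above the lower one, shoulder 130 mm above the bench, same sideways error). The shoulders are 18 mm discs, 10 mm thick, on arms that reach 32 mm from the cream hinge post (26 mm wide in x, top 156 mm above the bench), which stands on the -y side of the pins.
- stop (a point): Centre of the face of the rubber stop (16 mm across, looking to the printer's +y, 160 mm above the bench), on the 24 mm square cream stop upright. Seen from the printer's origin at x = -148, y = -8 mm. The shut guard's 16 mm thick frame rests on it near the free edge, with its mid plane there at the printer's y = 0.
- keeper (a point): Top centre of the steel keeper plate on the stop upright: 24 mm (x) by 44 mm (y), 6 mm thick, underside 185 mm above the bench. It reaches over the shut guard's top corner, 5 mm above the seated frame, so that the guard cannot be put on or lifted off when shut, and only swings under it when fully home. Keep the fingers clear of it (grip or push the guard nearer its middle).
- guard: Lift-off guard: yellow frame 130 mm wide, 120 mm high, 16 mm thick, with a clear 4 mm pane, 0.36 to 0.57 kg. Origin at the frame's centre, near the centre of mass. x points from hinge edge to free edge, y through the frame, z up. Hung fully home the origin is 120 mm above the bench. Hung and let go, the free edge sags some 6 mm in the hinge play; it swings freely and stays where it is left.
- top_rail (a point): Centre of the guard's top rail, 40 mm above the guard's origin. The rail is 98 mm long between the stiles, 40 mm high (20 mm above and below this point), 16 mm thick: grip it on its black rubber strip across the thickness from above, with the whole height of the finger pads and only moderately (20 to 40 N): squeezed hard, it tips over between hinged fingers.
- knuckle_low (a point): Centre of the lower face of the guard's lower hinge knuckle, 91 mm from the guard's origin along -x and 46 mm below it. The knuckle is a slippery black nylon tube, 22 mm outside, 12 mm bore, 16 mm long, open at both ends. Bring the guard in from the side with this face 7 to 25 mm above the lower pin's shoulder, then lower: the lower knuckle cannot come down past the upper pin.
- knuckle_up (a point): The same for the upper knuckle, 91 mm from the guard's origin along -x, 10 mm above it (56 mm above the lower one). Fully home, each lower face rests on its pin's shoulder; resting on the pin tips it is 14 mm higher. Its overhang alone makes the hung guard bear on them with some 20 N in all (40 for a moment as it is let go), and levering adds to it: pushes of 5 N are plenty.
- free_edge (a point): Middle of the guard's outer free edge, 65 mm from the guard's origin along +x.
- rest: Wooden rest 170 x 90 mm, fixed, origin at bench level under its centre. The guard stands upright in it, along the rest's x, its bottom 20 mm above the bench, between two pairs of wooden cheeks (tops 55 mm above the bench, slot 19 mm wide).
- jar: Jar with blue lid, 64 mm diameter, 60 mm high, standing on the bench, origin at the centre of its underside. Leave it alone.
- driver: Screwdriver with orange handle, 180 mm long, lying on the bench along its x. Leave it alone.
- tub: Low round tin with a green label, 68 mm diameter, 45 mm high, standing on the bench, origin at the centre of its underside. Leave it alone.
Things that resemble listed ones, but are neither listed nor needed, are in the scene too. There is more than one size of the rest; the one meant has the size given above.

How it is judged:
On the way, in this order (a step that is already met when the one before it is completed fails the run):
1. the guard is lifted upright out of its rest (its bottom clear of the slots) (z of guard in the frame of rest above 0.12 m and angle between guard's own z axis and vertical below 0.3 rad), for 0.1 s.
2. both knuckles sit fully home over the pins with the guard standing open (free edge at least 80 mm out from the shut plane) (z of knuckle_low in the frame of printer between 0.071 and 0.0765 m and z of knuckle_up in the frame of printer between 0.127 and 0.1325 m and horizontal distance between each of knuckle_low, knuckle_up and printer below 0.014 m and y of free_edge in the frame of printer above 0.08 m), for 0.2 s.
At the end, for the whole second after the job is handed in: Both knuckles sit on their pins' shoulders (within 2.5 mm in height, over the pins), the guard is upright within 0.09 rad and shut, its free edge within 8 mm of resting on the rubber stop, at rest and let go (z of knuckle_low in the frame of printer between 0.071 and 0.0765 m and z of knuckle_up in the frame of printer between 0.127 and 0.1325 m and horizontal distance between each of knuckle_low, knuckle_up and printer below 0.014 m and angle between guard's own z axis and vertical below 0.09 rad and y of free_edge in the frame of printer below 0.008 m and x of free_edge in the frame of printer below -0.135 m and linear speed of guard below 0.01 m/s and angular speed of guard below 0.06 rad/s); the robot touches nothing.
It fails at once if the guard is pressed or knocked on the printer with more than 60 N (all contacts added up) (contact force between guard and printer above 60 N).
It fails at once if the jar, the tin or the screwdriver is moved more than 30 mm (distance of any of jar, tub, driver from where it was at the start of the episode above 0.03 m).
It also fails if it takes over 72 s, if anything falls off the work surface, if the arm or the gripper's body presses on something with over 40 N, if the wrist force passes 120 N, or if a joint passes its speed limit or range.

## Working session

There is one attempt and no reset: what is moved stays moved. The work goes in short steps, Python scripts to look and compute and a tool call to move; the robot and the scene stay as the last step left them, time stands still between calls to the robot, and variables do not carry over. Pictures are saved under pics/ and viewed, at most 10 in all, crops included, and the job is handed in when it is done.

Besides the shell and the picture viewer there is one more tool, called after "Emit:" by a JSON object that holds its "fn" and its "kwargs". step_arm: Moves the arm, as the interface text tells. Its arguments: {"type":"object","properties":{"series":{"type":"array"},"squeeze":{"type":"number"}},"required":["series"]}

```bash
mkdir -p pics; ls
python3 - <<'E'
from cell import monitor, imaging, r
import cv2,numpy as np
s=monitor.state(); print({k:np.round(v,3) for k,v in s.items()}, r.hold_point_z)
ims=[]
for n in ("scene","top"):
    p,d=imaging.snapshot(n); c=imaging.calibration(n); np.savez(f"{n}.npz",p=p,d=d,**c)
    cv2.imwrite(f"pics/{n}.png",p[:,:,::-1]); print(n,c)
E
```

```text
pics
{'time': np.float64(0.0), 'qpos': array([ 1.106,  0.359,  1.511, -0.   ,  1.272, -0.115]), 'joint_velocities': array([ 0.001,  0.002,  0.001, -0.001, -0.001,  0.001]), 'tau': array([-0.0000e+00, -5.1538e+01, -2.7073e+01,  6.7000e-02,  3.5000e-02,
       -0.0000e+00]), 'tool_pos': array([0.205, 0.563, 0.222]), 'tool_rot': array([-0.   ,  0.174,  0.985, -0.001]), 'wrist_force': array([-0.634,  0.812,  0.477]), 'torque': array([0.029, 0.044, 0.066]), 'gripper_force': np.float64(0.0), 'finger_gap': np.float64(0.088)} -0.0187
scene {'fx': 492.75463775460554, 'fy': 492.75463775460554, 'cx': 322.00712600932053, 'cy': 236.11972380827592, 'R': array([[-0.70802343,  0.70614094,  0.0082338 ],
       [ 0.36454052,  0.37544857, -0.85214352],
       [-0.6048248 , -0.60033602, -0.52324337]]), 't': array([ 0.17012894, -0.10994233,  1.39504354])}
top {'fx': 458.86942320081533, 'fy': 458.86942320081533, 'cx': 314.14445695626523, 'cy': 244.4801513246191, 'R': array([[ 0.01890315, -0.99961061, -0.02052558],
       [-0.98833556, -0.01557924, -0.15149292],
       [ 0.15111415,  0.02314986, -0.98824521]]), 't': array([0.22089522, 0.48440818, 0.96573643])}
```

View pics/scene.png

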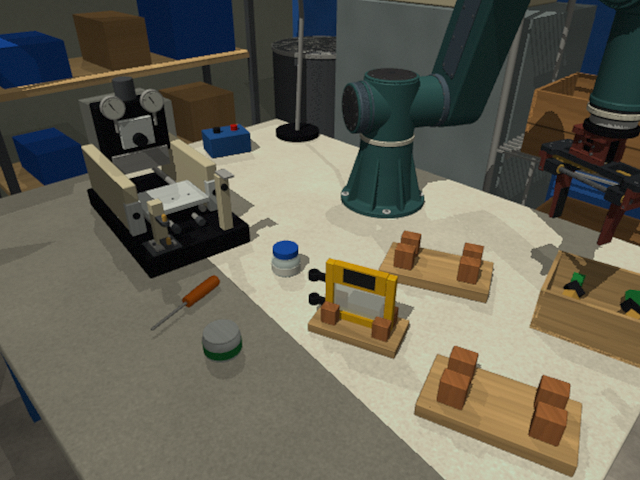

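View pics/top.png

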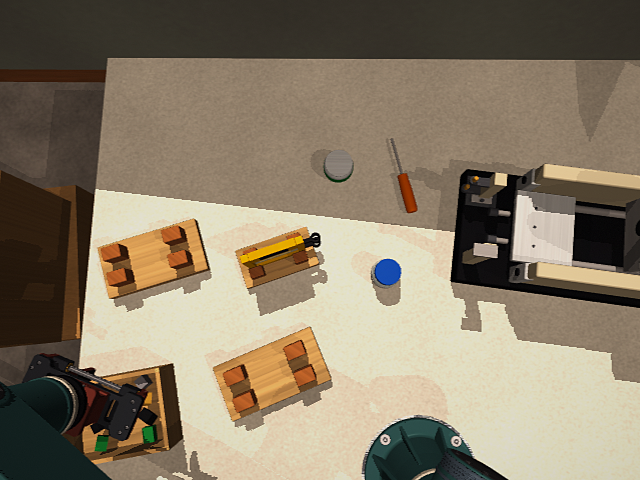

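The guard (yellow, top image about (278,248), knuckles at (316,240)) stands in the smallest of three rests. The empty rests at (153,258) and (270,373) are visibly larger. The hinge and brass pins are near top (475,183), and the stop upright is near (487,250). I'll measure these and enlarge both areas.

```bash
cat > h.py <<'E'
import numpy as np,cv2
def load(n):
    z=np.load(n+".npz"); return z
def ray(c,uv,z):
    uv=np.atleast_2d(uv).astype(float)
    d=np.c_[(uv[:,0]-c['cx'])/c['fx'],(uv[:,1]-c['cy'])/c['fy'],np.ones(len(uv))]@c['R']
    o=-c['R'].T@c['t']; return o+d*((z-o[2])/d[:,2])[:,None]
def cloud(c,d):
    v,u=np.mgrid[:480,:640]; X=np.stack([(u-c['cx'])/c['fx']*d,(v-c['cy'])/c['fy']*d,d],-1)-c['t']
    return X@c['R']
E
python3 - <<'E'
from h import *
T=load("top");S=load("scene")
for n,c in(("top",T),("scene",S)):
    hsv=cv2.cvtColor(c['p'],cv2.COLOR_RGB2HSV);X=cloud(c,c['d'])
    m=cv2.inRange(hsv,(20,150,80),(32,255,255))>0
    m&=(X[...,2]>.03)&(X[...,2]<.2)&(c['d']>0)
    if n=='top': m[:, :200]=0
    P=X[m]; print(n,len(P),P.min(0),P.max(0))
    tp=P[P[:,2]>np.percentile(P[:,2],98)-.008]
    (cx,sz,a)=cv2.minAreaRect((tp[:,:2]*1000).astype(np.float32)); print('top rail',len(tp),cx,sz,a,np.median(tp[:,2]))
    # black base top plane
    m=(hsv[...,2]<50)&(abs(X[...,2]-.05)<.008)&(X[...,1]<-.05)&(c['d']>0)&(X[...,0]>.3)&(X[...,0]<.8)
    P=X[m]; print('base',cv2.minAreaRect((P[:,:2]*1000).astype(np.float32)),np.median(P[:,2]),len(P))
    # rest board
    m=cv2.inRange(hsv,(8,60,60),(20,255,255))>0
    m&=(X[...,2]<.03)&(X[...,2]>.008)&(abs(X[...,0]-.43)<.13)&(abs(X[...,1]-.08)<.2)
    # post-ish points >.12
    m=(X[...,2]>.12)&(X[...,1]<-.2)&(X[...,1]>-.5)&(X[...,0]>.3)&(X[...,0]<.75)&(c['d']>0)
    k,l,st,ce=cv2.connectedComponentsWithStats(m.astype(np.uint8))
    for i in range(1,k):
        if st[i,4]>8: P=X[l==i];print('post',ce[i],st[i],P.mean(0).round(3),P.min(0).round(3),P.max(0).round(3))
a=cv2.resize(T['p'][160:280,440:560],(480,480),interpolation=cv2.INTER_CUBIC)
b=cv2.resize(S['p'][150:270,120:200],(320,480),interpolation=cv2.INTER_CUBIC)
cv2.imwrite("pics/crop1.png",np.hstack([a,b])[:,:,::-1])
a=cv2.resize(T['p'][215:295,225:335],(440,320),interpolation=cv2.INTER_CUBIC)
b=cv2.resize(S['p'][240:360,300:420],(320,320),interpolation=cv2.INTER_CUBIC)
cv2.imwrite("pics/crop2.png",np.hstack([a,b])[:,:,::-1])
E
```

```text
top 517 [0.42636996 0.24911952 0.03406697] [0.49182416 0.37329371 0.14174961]
top rail 510 (455.1907958984375, 311.29534912109375) (16.536352157592773, 128.49728393554688) 19.794294357299805 0.13732508629777737
base ((507.9071044921875, -280.1050109863281), (386.3200988769531, 249.4965362548828), 82.97030639648438) 0.047869746560609834 7651
post [586.16063254 179.90553475] [ 530  164  110   34 2403] [ 0.598 -0.301  0.157] [ 0.574 -0.423  0.12 ] [ 0.629 -0.208  0.172]
post [633.11012236 236.68409344] [625 199  15  73 899] [ 0.49  -0.392  0.141] [ 0.424 -0.405  0.12 ] [ 0.564 -0.368  0.194]
post [589.89957939 277.79179811] [ 532  262  108   33 1902] [ 0.407 -0.291  0.163] [ 0.38  -0.407  0.12 ] [ 0.435 -0.2    0.173]
scene 1780 [ 0.1041584  -0.09454882  0.03005314] [0.61212617 0.6826541  0.14242877]
top rail 562 (521.5072631835938, 139.3579559326172) (20.41638946533203, 499.8043212890625) 19.731916427612305 0.13824451669531151
base ((525.4388427734375, -604.3283081054688), (1065.9520263671875, 255.01397705078125), 89.33045196533203) 0.047386673369549166 3135
post [134.76271845 139.48064725] [  84   77  129  132 7725] [ 0.515 -0.37   0.205] [ 0.381 -0.5    0.12 ] [ 0.635 -0.2    0.338]
```

View pics/crop1.png

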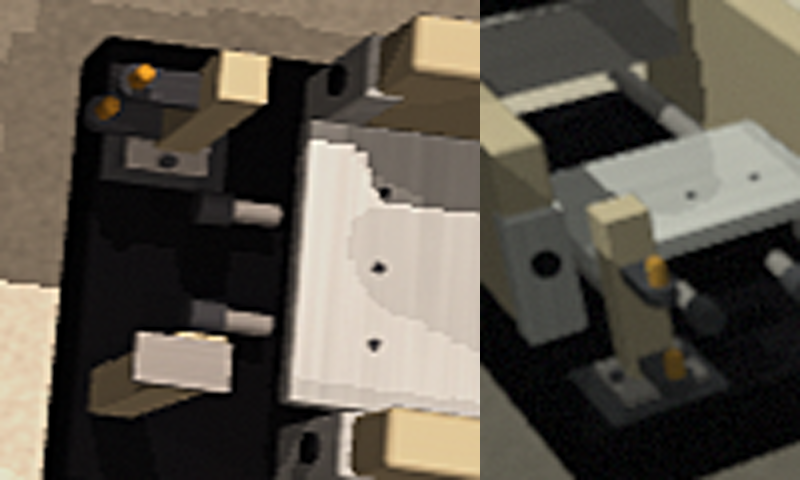

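View pics/crop2.png

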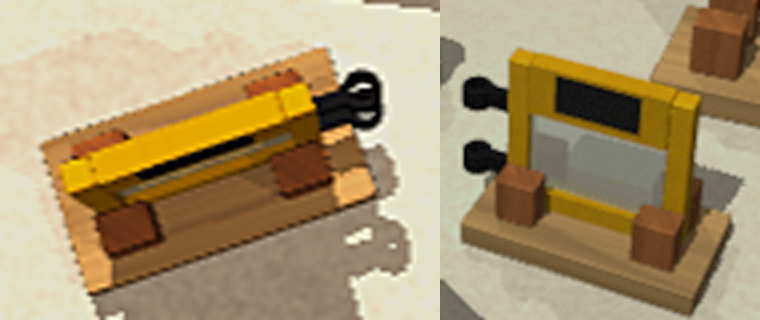

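Crop 1: the upper brass pin tip is at top px (476.5,178) and the lower at (467,187). The keeper plate is the light rectangle at about (486,250). Crop 2 confirms the guard in the small rest, with a black grip strip on its top rail and the knuckles at the upper right. Next I'll triangulate the pins and find the printer's yaw.

Run:
```python
from h import *
T=load("top");S=load("scene")
def tri(uvT,uvS):
    A=[];b=[]
    for c,uv in((T,uvT),(S,uvS)):
        o=-c['R'].T@c['t'];d=c['R'].T@np.array([(uv[0]-c['cx'])/c['fx'],(uv[1]-c['cy'])/c['fy'],1]);d/=np.linalg.norm(d)
        M=np.eye(3)-np.outer(d,d);A.append(M);b.append(M@o)
    return np.linalg.solve(sum(A),sum(b))
hs={}
for n,c,box in(("top",T,(455,168,490,195)),("scene",S,(155,205,180,255))):
    h=cv2.cvtColor(c['p'],cv2.COLOR_RGB2HSV);m=cv2.inRange(h,(8,140,90),(25,255,255));q=np.zeros_like(m);x0,y0,x1,y1=box;q[y0:y1,x0:x1]=m[y0:y1,x0:x1]
    k,l,st,ce=cv2.connectedComponentsWithStats(q)
    for i in range(1,k):
        if st[i,4]>3:print(n,st[i],ce[i].round(1),'z.139',ray(c,ce[i],.139).round(4),'z.083',ray(c,ce[i],.083).round(4))
g=cv2.cvtColor(T['p'],cv2.COLOR_RGB2GRAY)
# keeper
h=cv2.cvtColor(T['p'],cv2.COLOR_RGB2HSV)
m=np.zeros_like(g);m[238:262,468:502]=cv2.inRange(h,(0,0,120),(180,45,255))[238:262,468:502]
p=cv2.findNonZero(m).reshape(-1,2);W=ray(T,p,.191);print('keeper',len(p),cv2.minAreaRect((W[:,:2]*1000).astype(np.float32)),W.mean(0))
# base left edge: first black px per row
E=[]
for v in range(190,270,2):
    u=np.argmax(g[v,440:480]<45)+440; E.append((u,v))
W=ray(T,E,.05);f=cv2.fitLine(W[:,:2].astype(np.float32),cv2.DIST_HUBER,0,.001,.001).ravel();print('base edge',f,np.degrees(np.arctan2(f[1],f[0])))
# guard knuckle upper: black blob at right
X=cloud(T,T['d']);m=(X[...,2]>.07)&(X[...,1]<.245)&(X[...,1]>.17)&(abs(X[...,0]-.48)<.06)
P=X[m];print('knuck',len(P),P.mean(0),P.min(0),P.max(0))
h=cv2.cvtColor(T['p'],cv2.COLOR_RGB2HSV)
q=cv2.inRange(h,(20,150,140),(32,255,255));q[:,:200]=0;p=cv2.findNonZero(q).reshape(-1,2);W=ray(T,p,.14);print('rail bright',cv2.minAreaRect((W[:,:2]*1000).astype(np.float32)))
```

```text
top [474 176   5   5  18] [476.1 177.7] z.139 [[ 0.6054 -0.0945  0.139 ]] z.083 [[ 0.6227 -0.1133  0.083 ]]
top [466 184   4   5  15] [467.5 186.1] z.139 [[ 0.5878 -0.0767  0.139 ]] z.083 [[ 0.604  -0.0945  0.083 ]]
scene [162 214   4   8  27] [163.6 217.4] z.139 [[ 0.6115 -0.087   0.139 ]] z.083 [[ 0.5671 -0.1825  0.083 ]]
keeper 277 ((458.6827697753906, -92.56773376464844), (48.92649459838867, 36.88180923461914), 83.65179443359375) [ 0.45212169 -0.09001361  0.191     ]
base edge [ 0.9931431  -0.11690498  0.51793545 -0.07619352] -6.713514
knuck 101 [0.48386871 0.22914881 0.10170705] [0.47474462 0.21597284 0.08666378] [0.49692878 0.24484925 0.10707624]
rail bright ((323.3575134277344, 359.26336669921875), (104.78894805908203, 370.24658203125), 69.84181213378906)
```

Emit:
{"fn": "step_arm", "kwargs": {"series": [[[100,-40,-19,0,6],[100,-100,-47,0,16],[100,-160,-75,0,26],[100,-220,-103,0,36],[100,-275,-129,0,45],[100,-308,-145,0,50],[100,-321,-151,0,50],[100,-321,-151,0,50]]]}}

```text
time: 1.1
tool_pos: [0.4554, 0.3115, 0.2223]
tool_rot: [-0.0, 0.574, 0.819, -0.0]
wrist_force: [-0.5, -0.3, -0.0]
finger_gap: 0.088
gripper_force: 0.0
```

```bash
cat >> h.py <<'E'
def go(xyz,psi,s=None):
    "tool-axis shift (mm) and turn (deg) to bring TCP to xyz with tool-y at world angle psi (deg)"
    from scipy.spatial.transform import Rotation as Ro
    from cell import monitor
    s=s or monitor.state();w,x,y,z=s['tool_rot'];R=Ro.from_quat([x,y,z,w]).as_matrix()
    cur=np.degrees(np.arctan2(R[1,1],R[0,1]))
    print('t',round(float(s['time']),2),'tcp',np.round(s['tool_pos'],4),'psi',cur.round(2),'tilt',R[:,2].round(3),'F',np.round(s['wrist_force'],1),'gap',round(float(s['finger_gap']),4),'grip',round(float(s['gripper_force']),1))
    print('shift',(R.T@(np.array(xyz)-s['tool_pos'])*1000).round(1),'turn',round(-((psi-cur+90)%180-90),1))
E
python3 - <<'E'
from h import *
from cell import imaging,monitor
c=imaging.calibration("wrist");p,d=imaging.snapshot("wrist");np.savez("w1.npz",p=p,d=d,**c)
go((.455,.311,.101),19.8)
cv2.imwrite("pics/w1.png",p[:,:,::-1])
h=cv2.cvtColor(p,cv2.COLOR_RGB2HSV);X=cloud(c,d)
m=(cv2.inRange(h,(20,150,80),(32,255,255))>0)&(X[...,2]>.125)&(X[...,2]<.15)
P=X[m];print(len(P),P.min(0),P.max(0),cv2.minAreaRect((P[:,:2]*1000).astype(np.float32)))
E
```

```text
t 1.15 tcp [0.4546 0.3122 0.2223] psi 19.99 tilt [-0.001  0.    -1.   ] F [ 0.4  0.4 -0.2] gap 0.0878 grip 0.0
shift [-1.300e+00  1.000e-01  1.213e+02] turn 0.2
4227 [0.42893384 0.2503363  0.13553363] [0.48688184 0.37547284 0.14276128] ((458.0058898925781, 312.631591796875), (16.38279914855957, 129.11203002929688), 19.710296630859375)
```

View pics/w1.png

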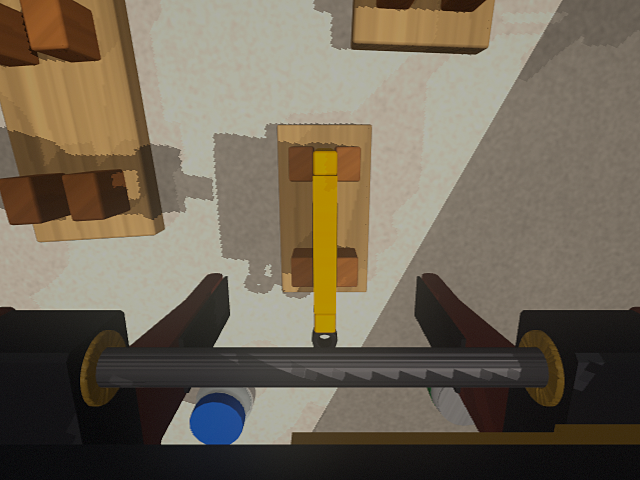

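The wrist view shows the guard's rail centred between the open fingers (column 325, rows 150–333), aligned with the tool, with one knuckle visible at (323,340). I'll go down and grip.

Emit:
{"fn": "step_arm", "kwargs": {"series": [[[100,0,2,30,0],[100,0,2,70,0],[100,0,2,105,0],[100,0,2,121,0],[100,0,2,121,0],[0,0,2,121,0],[0,0,2,121,0],[0,0,2,121,0],[0,0,2,121,0],[0,0,2,121,0],[0,0,2,121,0],[0,0,2,121,0]]], "squeeze": 30}}

```text
time: 2.65
tool_pos: [0.4573, 0.3124, 0.1016]
tool_rot: [-0.0, 0.574, 0.819, -0.0]
wrist_force: [0.1, 0.4, 0.0]
finger_gap: 0.0212
gripper_force: 0.0
```

Emit:
{"fn": "step_arm", "kwargs": {"series": [[[0,0,0,0,0],[0,0,0,0,0],[0,0,0,0,0],[0,0,0,-5,0],[0,0,0,-15,0],[0,0,0,-30,0],[0,0,0,-50,0],[0,0,0,-70,0],[0,0,0,-85,0],[0,0,0,-90,0],[0,0,0,-90,0],[0,0,0,-90,0]]]}}

```text
time: 4.15
tool_pos: [0.4568, 0.3121, 0.1909]
tool_rot: [-0.0, 0.574, 0.819, -0.001]
wrist_force: [-0.3, -0.2, -3.5]
finger_gap: 0.016
gripper_force: 30.0
```

Run:
```python
from h import *
from cell import imaging,monitor
c=imaging.calibration("wrist");p,d=imaging.snapshot("wrist");np.savez("w2.npz",p=p,d=d,**c)
go((.5,0,.19),-6.5)
cv2.imwrite("pics/w2.png",p[:,:,::-1])
X=cloud(c,d);h=cv2.cvtColor(p,cv2.COLOR_RGB2HSV)
m=(cv2.inRange(h,(20,150,80),(32,255,255))>0)&(X[...,2]>.21)&(X[...,2]<.25)
P=X[m];print(len(P),P.min(0),P.max(0),cv2.minAreaRect((P[:,:2]*1000).astype(np.float32)))
# z of top edge vs along-guard coordinate (tilt)
s=(P[:,:2]-P[:,:2].mean(0))@np.array([-.342,.94]);print('slope',np.polyfit(s,P[:,2],1))
```

```text
t 4.2 tcp [0.4568 0.3122 0.1908] psi 19.96 tilt [-0.001 -0.001 -1.   ] F [-0.2 -0.  -3.2] gap 0.0161 grip 30.0
shift [-308.2  -65.9    1. ] turn 26.5
10319 [0.42878039 0.2703697  0.21479318] [0.47900114 0.37535953 0.23206665] ((453.76312255859375, 322.87286376953125), (16.259700775146484, 107.59117126464844), 20.126779556274414)
slope [-0.00410873  0.22953811]
```

View pics/w2.png

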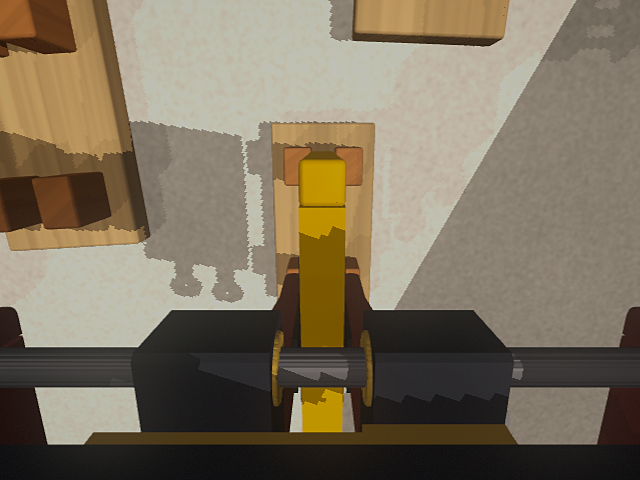

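The guard hangs level and upright in the grip: the slope is 4 mrad and the TCP sits over its centre. I'll carry it to a standoff 70 mm out from the pins, at approach height.

Emit:
{"fn": "step_arm", "kwargs": {"series": [[[0,-8,2,0,1],[0,-30,7,0,3],[0,-65,16,0,6.5],[0,-105,26,0,10.5],[0,-145,36,0,14],[0,-185,46,0,18],[0,-225,56,0,22],[0,-260,65,0,25],[0,-281,70.5,5,26.4],[0,-289,72.5,15,26.4],[0,-289,72.5,25,26.4],[0,-289,72.5,29,26.4],[0,-289,72.5,29,26.4],[0,-289,72.5,29,26.4]]]}}

```text
time: 5.95
tool_pos: [0.6241, 0.0662, 0.163]
tool_rot: [0.0, 0.745, 0.667, 0.0]
wrist_force: [-0.0, -0.4, -4.3]
finger_gap: 0.0159
gripper_force: 30.0
```

Run:
```python
from h import *
from cell import imaging,monitor
ims=[]
for n in("top","scene"):
    c=imaging.calibration(n);p,d=imaging.snapshot(n);np.savez(n+"2.npz",p=p,d=d,**c);ims.append(p)
go((.6158,-.0046,.1616),-6.5)
a=cv2.resize(ims[0][130:270,390:520],(520,560),interpolation=cv2.INTER_CUBIC)
b=cv2.resize(ims[1][150:290,140:210],(280,560),interpolation=cv2.INTER_CUBIC)
cv2.imwrite("pics/crop3.png",np.hstack([a,b])[:,:,::-1])
```

```text
t 6.05 tcp [0.6243 0.0659 0.1632] psi -6.41 tilt [ 0.001 -0.    -1.   ] F [-0.  -0.  -3.1] gap 0.0159 grip 30.0
shift [-71.   -0.6   1.6] turn 0.1
```

View pics/crop3.png

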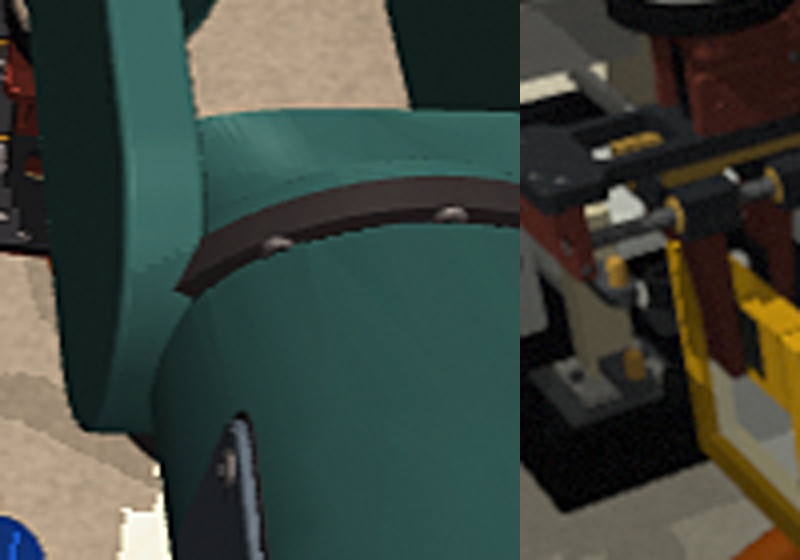

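The top view is blocked by the arm. In the scene crop both pins are clear, at (615,270) and (632,362), with the guard to their right. I'll slide in sideways above the pins and then feel downwards.

Emit:
{"fn": "step_arm", "kwargs": {"series": [[[0,-6,-0.5,1,0],[0,-20,-0.5,1,0],[0,-35,-0.5,1,0],[0,-48,-0.5,1,0],[0,-56,-0.5,1,0],[0,-62,-0.5,1,0],[0,-67,-0.5,1,0],[0,-70,-0.5,1,0],[0,-71,-0.5,1,0],[0,-71,-0.5,1,0],[0,-71,-0.5,1,0]]]}}

```text
time: 7.42
tool_pos: [0.6157, -0.0047, 0.1616]
tool_rot: [0.0, 0.746, 0.666, -0.0]
wrist_force: [0.3, 0.7, -3.4]
finger_gap: 0.0159
gripper_force: 30.0
```

Run:
```python
from h import *
from cell import imaging,monitor
n="scene";c=imaging.calibration(n);p,d=imaging.snapshot(n);np.savez(n+"3.npz",p=p,d=d,**c)
go((.6158,-.0046,.1556),-6.5)
b=cv2.resize(p[180:280,130:230],(600,600),interpolation=cv2.INTER_CUBIC)
b=np.clip(b.astype(float)*2.2,0,255).astype(np.uint8)
cv2.imwrite("pics/crop4.png",b[:,:,::-1])
for q in((.6055,-.095,.144),(.6055,-.095,.088),(.6055,-.095,.150)):
    x=c['R']@np.array(q)+c['t'];print(q,c['fx']*x[0]/x[2]+c['cx'],c['fy']*x[1]/x[2]+c['cy'])
```

```text
t 7.47 tcp [ 0.6156 -0.0047  0.1616] psi -6.43 tilt [-0. -0. -1.] F [ 0.3 -0.1 -3. ] gap 0.0159 grip 30.0
shift [0.1 0.2 6. ] turn 0.1
(0.6055, -0.095, 0.144) 163.78206393243087 212.91368685917666
(0.6055, -0.095, 0.088) 168.0223118811549 236.18166483539468
(0.6055, -0.095, 0.15) 163.31312105864427 210.34040515694633
```

View pics/crop4.png

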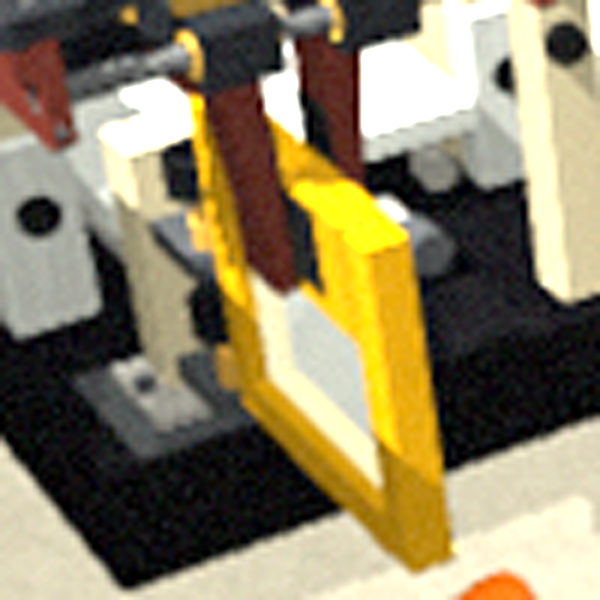

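Knuckle edges at (165,170) and (190,310) line up with the pins at (200,235) and (228,370), allowing for the height difference. Lowering gently.

Emit:
{"fn": "step_arm", "kwargs": {"series": [[[0,0,0,2,0],[0,0,0,4,0],[0,0,0,5,0],[0,0,0,6,0],[0,0,0,6.5,0],[0,0,0,7,0],[0,0,0,7,0],[0,0,0,7,0]]]}}

```text
time: 8.48
tool_pos: [0.6157, -0.0049, 0.1547]
tool_rot: [0.0, 0.746, 0.666, -0.0]
wrist_force: [-0.9, 0.4, -2.8]
finger_gap: 0.0161
gripper_force: 30.0
```

Emit:
{"fn": "step_arm", "kwargs": {"series": [[[0,0,0,0.5,0],[0,0,0,1,0],[0,0,0,1.5,0],[0,0,0,2,0],[0,0,0,2,0],[0,0,0,2,0]]]}}

```text
time: 9.22
tool_pos: [0.6159, -0.0046, 0.1527]
tool_rot: [-0.0, 0.746, 0.666, 0.0]
wrist_force: [1.0, 3.0, -3.4]
finger_gap: 0.0157
gripper_force: 30.0
```

```bash
python3 -c "
from h import *
from cell import monitor
go((.6158,-.0046,.1416),-6.5);print(monitor.state()['torque'])"
```

```text
t 9.22 tcp [ 0.6159 -0.0046  0.1527] psi -6.44 tilt [ 0.  0. -1.] F [ 1.   3.  -3.4] gap 0.0157 grip 30.0
shift [-0.  -0.1 11.1] turn 0.1
[ 0.54011248 -0.17337513  0.09102585]
```

A light sideways force of 3 N along +y shows the taper is engaging. I'll shift 0.7 mm with it and continue down.

Emit:
{"fn": "step_arm", "kwargs": {"series": [[[0,0.7,0.2,0,0],[0,0.7,0.2,0.5,0],[0,0.7,0.2,1,0],[0,0.7,0.2,1.5,0],[0,0.7,0.2,2,0],[0,0.7,0.2,2,0]]]}}

```text
time: 9.98
tool_pos: [0.6159, -0.0043, 0.1506]
tool_rot: [-0.0, 0.746, 0.666, -0.0]
wrist_force: [0.4, 1.0, -3.8]
finger_gap: 0.0161
gripper_force: 30.0
```

Emit:
{"fn": "step_arm", "kwargs": {"series": [[[0,0.2,0,1,0],[0,0.2,0,2,0],[0,0.2,0,3,0],[0,0.2,0,4,0],[0,0.2,0,5,0],[0,0.2,0,6,0],[0,0.2,0,6.5,0],[0,0.2,0,7,0],[0,0.2,0,7,0]]]}}

```text
time: 11.1
tool_pos: [0.6159, -0.0041, 0.1436]
tool_rot: [0.0, 0.746, 0.666, -0.0]
wrist_force: [0.6, 0.9, -3.8]
finger_gap: 0.016
gripper_force: 30.0
```

Emit:
{"fn": "step_arm", "kwargs": {"series": [[[0,0,0,0.5,0],[0,0,0,1,0],[0,0,0,1.5,0],[0,0,0,1.5,0],[0,0,0,1.5,0]]]}}

```text
time: 11.72
tool_pos: [0.6159, -0.0041, 0.1421]
tool_rot: [0.0, 0.746, 0.666, -0.0]
wrist_force: [1.0, 0.5, -3.6]
finger_gap: 0.0163
gripper_force: 30.0
```

Emit:
{"fn": "step_arm", "kwargs": {"series": [[[0,0,0,0.5,0],[0,0,0,1,0],[0,0,0,1,0],[0,0,0,1,0]]]}}

```text
time: 12.22
tool_pos: [0.6161, -0.0041, 0.1415]
tool_rot: [0.0, 0.746, 0.666, 0.0]
wrist_force: [-0.6, 1.0, -0.2]
finger_gap: 0.0158
gripper_force: 30.0
```

The vertical force rose from -3.6 to -0.2 N and the TCP height is 0.1415, so the guard is seated on the shoulders. I'll ease the grip in stages and then open slightly, so the fingers stay as a loose cage.

Emit:
{"fn": "step_arm", "kwargs": {"series": [[[0,0,0,-0.3,0],[0,0,0,-0.3,0]]], "squeeze": 10}}

```text
time: 12.48
tool_pos: [0.616, -0.0041, 0.1415]
tool_rot: [0.0, 0.746, 0.666, 0.0]
wrist_force: [0.8, 1.5, -1.8]
finger_gap: 0.0156
gripper_force: 10.0
```

Emit:
{"fn": "step_arm", "kwargs": {"series": [[[0,0,0,0,0],[0,0,0,0,0],[0,0,0,0,0],[0,0,0,0,0]]], "squeeze": 3}}

```text
time: 12.98
tool_pos: [0.616, -0.004, 0.1414]
tool_rot: [0.0, 0.746, 0.666, 0.0]
wrist_force: [0.5, 0.6, -2.5]
finger_gap: 0.0157
gripper_force: 3.0
```

Emit:
{"fn": "step_arm", "kwargs": {"series": [[[19,0,0,0,0],[21,0,0,0,0],[23,0,0,0,0],[25,0,0,0,0],[27,0,0,0,0],[27,0,0,0,0]]]}}

```text
time: 13.72
tool_pos: [0.6159, -0.0041, 0.1415]
tool_rot: [0.0, 0.746, 0.666, -0.0]
wrist_force: [0.0, -0.5, 0.5]
finger_gap: 0.0234
gripper_force: 0.0
```

Run:
```python
from h import *
from cell import imaging,monitor
n="scene";c=imaging.calibration(n);p,d=imaging.snapshot(n);np.savez(n+"4.npz",p=p,d=d,**c)
go((.6158,-.0046,.1416),-6.5)
b=cv2.resize(p[180:280,130:230],(600,600),interpolation=cv2.INTER_CUBIC)
b=np.clip(b.astype(float)*2.2,0,255).astype(np.uint8)
cv2.imwrite("pics/crop5.png",b[:,:,::-1])
t=np.radians([4,8,12,16,20,24,28,32,36,40,44,48,52,56,60,64,68,70,74,78,80,82,84,86,88,90,92]);print(np.c_[np.degrees(t),91*(np.cos(t)-1),-91*np.sin(t)].round(1).tolist())
```

```text
t 13.78 tcp [ 0.6159 -0.0041  0.1415] psi -6.44 tilt [-0. -0. -1.] F [ 0.4 -0.2  0.6] gap 0.0238 grip 0.0
shift [-0.5 -0.1 -0.1] turn 0.1
[[4.0, -0.2, -6.3], [8.0, -0.9, -12.7], [12.0, -2.0, -18.9], [16.0, -3.5, -25.1], [20.0, -5.5, -31.1], [24.0, -7.9, -37.0], [28.0, -10.7, -42.7], [32.0, -13.8, -48.2], [36.0, -17.4, -53.5], [40.0, -21.3, -58.5], [44.0, -25.5, -63.2], [48.0, -30.1, -67.6], [52.0, -35.0, -71.7], [56.0, -40.1, -75.4], [60.0, -45.5, -78.8], [64.0, -51.1, -81.8], [68.0, -56.9, -84.4], [70.0, -59.9, -85.5], [74.0, -65.9, -87.5], [78.0, -72.1, -89.0], [80.0, -75.2, -89.6], [82.0, -78.3, -90.1], [84.0, -81.5, -90.5], [86.0, -84.7, -90.8], [88.0, -87.8, -90.9], [90.0, -91.0, -91.0], [92.0, -94.2, -90.9]]
```

View pics/crop5.png

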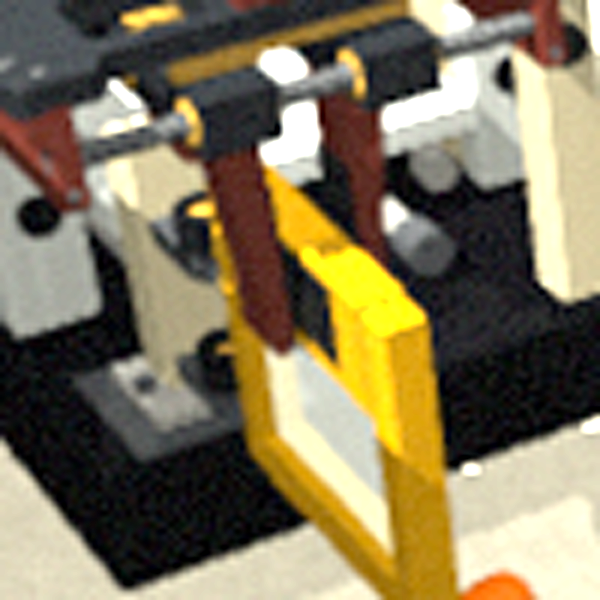

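Both knuckles are down on the shoulders, with the brass tips showing in the bores at (195,212) and (220,348), and the guard hangs free with its usual sag. I'll swing it shut inside the loose finger cage.

Emit:
{"fn": "step_arm", "kwargs": {"series": [[[28,0,-3.2,0,-2],[28,-0.2,-6.3,0,-4],[28,-0.9,-12.7,0,-8],[28,-2,-18.9,0,-12],[28,-3.5,-25.1,0,-16],[28,-5.5,-31.1,0,-20],[28,-7.9,-37,0,-24],[28,-10.7,-42.7,0,-28],[28,-13.8,-48.2,0,-32],[28,-17.4,-53.5,0,-36],[28,-21.3,-58.5,0,-40],[28,-25.5,-63.2,0,-44],[28,-30.1,-67.6,0,-48],[28,-35,-71.7,0,-52],[28,-40.1,-75.4,0,-56],[28,-45.5,-78.8,0,-60],[28,-48.5,-80.5,0,-62],[28,-51.1,-81.8,0,-64],[28,-51.1,-81.8,0,-64]]]}}

```text
time: 16.15
tool_pos: [0.5286, -0.0457, 0.1415]
tool_rot: [-0.0, 0.279, 0.96, -0.0]
wrist_force: [0.2, 0.2, 0.4]
finger_gap: 0.0245
gripper_force: 0.0
```

Run:
```python
from h import *
from cell import monitor
import numpy as np
P=np.array([.6059,-.0945])
for th in(90,):
    a=np.radians(83.57+th);go((*(P+.091*np.array([np.cos(a),np.sin(a)])),.1415),-6.43+th)
t=np.radians([2,4,6,8,10,12,14,16,18,20,22,24,26,28]);print(np.c_[np.degrees(t),91*(np.cos(t)-1),-91*np.sin(t)].round(1).tolist())
```

```text
t 16.15 tcp [ 0.5286 -0.0457  0.1415] psi 57.58 tilt [-0. -0. -1.] F [0.2 0.2 0.4] gap 0.0245 grip 0.0
shift [ -9.6 -39.6   0.1] turn -26.0
[[2.0, -0.1, -3.2], [4.0, -0.2, -6.3], [6.0, -0.5, -9.5], [8.0, -0.9, -12.7], [10.0, -1.4, -15.8], [12.0, -2.0, -18.9], [14.0, -2.7, -22.0], [16.0, -3.5, -25.1], [18.0, -4.5, -28.1], [20.0, -5.5, -31.1], [22.0, -6.6, -34.1], [24.0, -7.9, -37.0], [26.0, -9.2, -39.9], [28.0, -10.7, -42.7]]
```

Emit:
{"fn": "step_arm", "kwargs": {"series": [[[28,-0.1,-3.2,0,-2],[28,-0.2,-6.3,0,-4],[28,-0.5,-9.5,0,-6],[28,-0.9,-12.7,0,-8],[28,-1.4,-15.8,0,-10],[28,-2,-18.9,0,-12],[28,-2.7,-22,0,-14],[28,-3.5,-25.1,0,-16],[28,-4,-26.6,0,-17],[28,-4.5,-28.1,0,-18],[28,-5,-29.6,0,-19],[28,-5.5,-31.1,0,-20],[28,-6,-32.6,0,-21],[28,-6.6,-34.1,0,-22],[28,-6.6,-34.1,0,-22]]]}}

```text
time: 18.02
tool_pos: [0.5162, -0.0781, 0.1415]
tool_rot: [0.0, 0.091, 0.996, -0.0]
wrist_force: [0.3, -0.2, 0.3]
finger_gap: 0.0246
gripper_force: 0.0
```

Run:
```python
from h import *
from cell import imaging,monitor
n="scene";c=imaging.calibration(n);p,d=imaging.snapshot(n);np.savez(n+"5.npz",p=p,d=d,**c)
go((.5155,-.0842,.1415),83.5)
h=cv2.cvtColor(p,cv2.COLOR_RGB2HSV);X=cloud(c,d)
m=(cv2.inRange(h,(20,150,60),(32,255,255))>0)&(X[...,2]>.06)&(X[...,2]<.19)&(d>0)&(X[...,1]<0)
P=X[m];print(len(P));a=np.radians(-6.5)
Q=(P[:,:2]-[.6055,-.095])@np.array([[np.cos(a),-np.sin(a)],[np.sin(a),np.cos(a)]])
for lo in range(-160,0,20):
    k=(Q[:,0]*1000>=lo)&(Q[:,0]*1000<lo+20)
    if k.sum()>5:print(lo,k.sum(),np.percentile(Q[k,1]*1000,[10,50,90]).round(1))
```

```text
t 18.07 tcp [ 0.5162 -0.0781  0.1415] psi 79.55 tilt [ 0. -0. -1.] F [ 0.8 -0.4  0.4] gap 0.0245 grip 0.0
shift [-0.4 -6.2 -0. ] turn -3.9
1513
-160 235 [22.5 26.3 28.1]
-140 289 [18.4 24.  27.1]
-120 98 [16.  22.2 25.2]
-100 62 [14.8 20.2 23.6]
-80 124 [ 8.3 17.  20.7]
-60 257 [10.6 15.7 18.5]
-40 443 [ 7.6 13.8 16.1]
```

The outer face is still about 6° short of shut. Continuing slowly.

Emit:
{"fn": "step_arm", "kwargs": {"series": [[[28,-0.1,-1.6,0,-1],[28,-0.1,-3.1,0,-2],[28,-0.2,-4.7,0,-3],[28,-0.3,-5.6,0,-3.5],[28,-0.4,-6.3,0,-4],[28,-0.4,-7.1,0,-4.5],[28,-0.4,-7.1,0,-4.5]]]}}

```text
time: 18.95
tool_pos: [0.5153, -0.0851, 0.1415]
tool_rot: [-0.0, 0.052, 0.999, -0.0]
wrist_force: [0.6, 0.0, -0.4]
finger_gap: 0.0247
gripper_force: 0.1
```

Emit:
{"fn": "step_arm", "kwargs": {"series": [[[28,0,-0.8,0,-0.5],[28,0,-1.6,0,-1],[28,0,-1.6,0,-1]]]}}

```text
time: 19.32
tool_pos: [0.5153, -0.086, 0.1414]
tool_rot: [0.0, 0.043, 0.999, 0.001]
wrist_force: [1.6, 3.1, -0.2]
finger_gap: 0.0248
gripper_force: 2.4
```

```bash
cat > chk.py <<'E'
from h import *
from cell import imaging,monitor
n="scene";c=imaging.calibration(n);p,d=imaging.snapshot(n);np.savez(n+"5.npz",p=p,d=d,**c)
go((.5155,-.0842,.1415),83.5)
h=cv2.cvtColor(p,cv2.COLOR_RGB2HSV);X=cloud(c,d)
m=(cv2.inRange(h,(20,150,60),(32,255,255))>0)&(X[...,2]>.06)&(X[...,2]<.19)&(d>0)&(X[...,1]<0)
P=X[m];a=np.radians(-6.5)
Q=(P[:,:2]-[.6055,-.095])@np.array([[np.cos(a),-np.sin(a)],[np.sin(a),np.cos(a)]])
for lo in range(-180,0,20):
    k=(Q[:,0]*1000>=lo)&(Q[:,0]*1000<lo+20)
    if k.sum()>5:print(lo,k.sum(),np.percentile(Q[k,1]*1000,[10,50,90]).round(1))
b=cv2.resize(p[160:280,100:260],(800,600),interpolation=cv2.INTER_CUBIC)
cv2.imwrite("pics/fin.png",np.clip(b.astype(float)*1.8,0,255).astype(np.uint8)[:,:,::-1])
E
python3 chk.py
```

```text
t 19.38 tcp [ 0.5153 -0.086   0.1414] psi 85.04 tilt [ 0.     0.001 -1.   ] F [ 1.3  4.9 -0.1] gap 0.025 grip 2.6
shift [-0.1  1.8 -0. ] turn 1.5
-160 242 [10.4 13.6 15.8]
-140 264 [ 7.5 12.6 15.4]
-120 87 [ 5.8 12.8 15.4]
-100 60 [-4.6 12.1 15.2]
-80 126 [ 1.5 10.8 14.3]
-60 239 [ 5.7 11.3 13.6]
-40 446 [ 3.8 10.9 13.4]
```

The +y force of 3–5 N says the guard is bearing on the rubber stop. I'll centre the cage, open a little, and lift straight out.

Emit:
{"fn": "step_arm", "kwargs": {"series": [[[28,0,2,0,0],[28,0,4,0,0],[40,0,4,0,0],[40,0,4,0,0],[40,0,4,-5,0],[40,0,4,-20,0],[40,0,4,-45,0],[40,0,4,-80,0],[40,0,4,-110,0],[40,0,4,-120,0],[40,0,4,-120,0]]]}}

```text
time: 20.75
tool_pos: [0.5158, -0.0828, 0.2621]
tool_rot: [0.001, 0.043, 0.999, -0.0]
wrist_force: [-0.5, -0.3, 0.6]
finger_gap: 0.0347
gripper_force: 0.0
```

```bash
python3 chk.py
```

```text
t 20.8 tcp [ 0.5151 -0.0825  0.2611] psi 85.06 tilt [-0.  0. -1.] F [ 0.1 -0.  -0.6] gap 0.035 grip 0.0
shift [ -0.6  -1.6 119.6] turn 1.6
-160 253 [15.5 19.2 21.6]
-140 266 [12.3 18.  20.9]
-120 118 [ 6.6 16.7 19.9]
-100 115 [ 6.  15.7 17.7]
-80 135 [ 4.9 13.5 17.2]
-60 246 [ 7.7 13.4 15.9]
-40 442 [ 5.8 12.3 14.7]
```

View pics/fin.png

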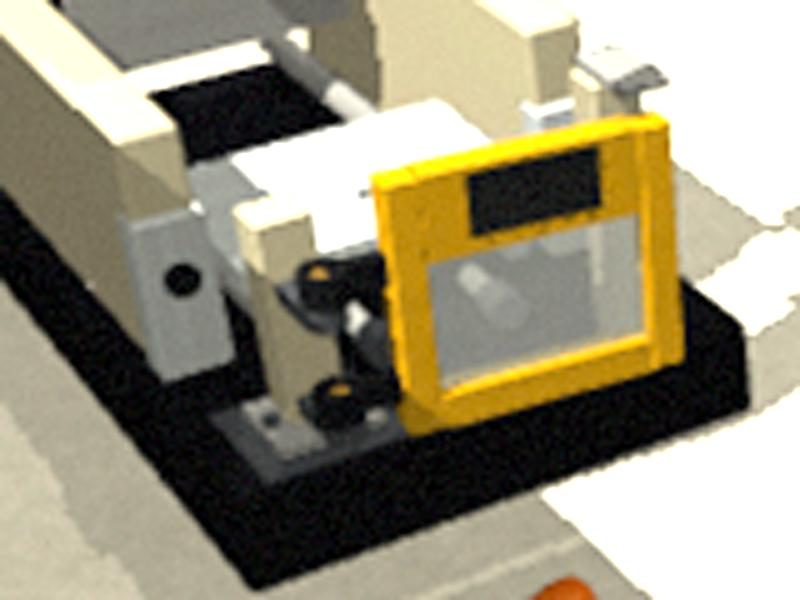

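The guard swung back about 6 mm at the free edge: its outer face now reads 19 mm there, against 13.6 mm at contact. The knuckles are still home. I'll push it shut from the outside with closed fingers and back off slowly.

Emit:
{"fn": "step_arm", "kwargs": {"series": [[[0,0,20,0,0],[0,0,50,0,0],[0,0,60,0,0],[0,0,60,10,0],[0,0,60,50,0],[0,0,60,90,0],[0,0,60,112,0],[0,0,60,115,0],[0,0,55,115,0],[0,0,45,115,0],[0,0,38,115,0],[0,0,34,115,0],[0,0,31,115,0],[0,0,29,115,0],[0,0,27,115,0],[0,0,26,115,0],[0,0,25,115,0],[0,0,25,115,0]]]}}

```text
time: 23.05
tool_pos: [0.5176, -0.0577, 0.1464]
tool_rot: [-0.0, 0.043, 0.999, -0.0]
wrist_force: [0.4, -0.8, -0.1]
finger_gap: 0.0005
gripper_force: 0.0
```

```bash
python3 chk.py
```

```text
t 23.1 tcp [ 0.5176 -0.0577  0.1465] psi 85.06 tilt [-0. -0. -1.] F [-0.1 -0.1 -0.8] gap 0.0008 grip 0.0
shift [ -0.2 -26.6   5. ] turn 1.6
-160 239 [16.6 19.4 21.4]
-140 252 [14.2 18.4 20.5]
-120 72 [12.4 17.3 20. ]
-100 59 [ 9.1 15.9 18.7]
-80 131 [ 5.9 13.8 16.9]
-60 250 [ 9.  13.5 15.8]
-40 442 [ 5.9 12.1 14.6]
```

Not touching yet. Continuing in small steps.

Emit:
{"fn": "step_arm", "kwargs": {"series": [[[0,0,-1,0,0],[0,0,-2,0,0],[0,0,-3,0,0],[0,0,-4,0,0],[0,0,-4,0,0]]]}}

```text
time: 23.72
tool_pos: [0.5173, -0.0618, 0.1465]
tool_rot: [0.0, 0.043, 0.999, -0.0]
wrist_force: [0.8, -0.0, 0.1]
finger_gap: 0.0006
gripper_force: 0.0
```

Emit:
{"fn": "step_arm", "kwargs": {"series": [[[0,0,-1,0,0],[0,0,-2,0,0],[0,0,-2,0,0]]]}}

```text
time: 24.1
tool_pos: [0.5171, -0.0637, 0.1465]
tool_rot: [-0.0, 0.043, 0.999, -0.0]
wrist_force: [-0.8, 0.2, 0.7]
finger_gap: 0.0003
gripper_force: 0.1
```

```bash
python3 chk.py
```

```text
t 24.15 tcp [ 0.5171 -0.0637  0.1465] psi 85.06 tilt [-0. -0. -1.] F [-1.1  0.1 -0.1] gap 0.0002 grip 0.1
shift [ -0.2 -20.5   5. ] turn 1.6
-160 229 [11.  13.8 16.2]
-140 258 [ 8.6 12.9 15.7]
-120 67 [ 8.1 13.6 16.3]
-100 61 [ 5.  13.  15.6]
-80 128 [ 2.5 11.1 13.9]
-60 250 [ 5.9 11.3 13.6]
-40 444 [ 3.9 11.1 13.5]
```

Emit:
{"fn": "step_arm", "kwargs": {"series": [[[0,0,-0.4,0,0],[0,0,-0.8,0,0],[0,0,-0.8,0,0],[0,0,-0.8,0,0]]]}}

```text
time: 24.65
tool_pos: [0.517, -0.0641, 0.1464]
tool_rot: [-0.0, 0.043, 0.999, 0.0]
wrist_force: [0.2, 3.8, -0.1]
finger_gap: 0.0004
gripper_force: 2.1
```

Contact with the stop at 3.8 N. I'll back off very slowly and then withdraw.

Emit:
{"fn": "step_arm", "kwargs": {"series": [[[0,0,0.2,0,0],[0,0,0.4,0,0],[0,0,0.6,0,0],[0,0,0.8,0,0],[0,0,1,0,0],[0,0,1.2,0,0],[0,0,1.5,0,0],[0,0,2,0,0],[0,0,4,0,0],[0,0,12,0,0],[0,0,30,0,0],[0,0,50,0,0],[0,0,60,0,0],[0,0,60,-30,0],[0,0,60,-80,0],[0,0,60,-110,0],[0,0,60,-120,0],[0,0,60,-120,0]]]}}

```text
time: 26.9
tool_pos: [0.5222, -0.0045, 0.2663]
tool_rot: [0.0, 0.043, 0.999, -0.0]
wrist_force: [0.6, -0.5, -0.8]
finger_gap: 0.0004
gripper_force: 0.0
```

```bash
python3 chk.py
```

```text
t 26.95 tcp [ 0.5216 -0.0045  0.2654] psi 85.07 tilt [-0.001  0.    -1.   ] F [-0.7  0.  -0. ] gap 0.0006 grip 0.0
shift [ -1.  -80.  123.9] turn 1.6
-160 251 [12.3 17.5 19.7]
-140 269 [11.4 16.6 19.4]
-120 111 [ 6.2 15.1 18.1]
-100 116 [ 5.1 14.4 17.6]
-80 129 [ 3.2 12.7 16. ]
-60 244 [ 7.8 12.7 15.1]
-40 447 [ 5.4 11.6 14.4]
```

View pics/fin.png

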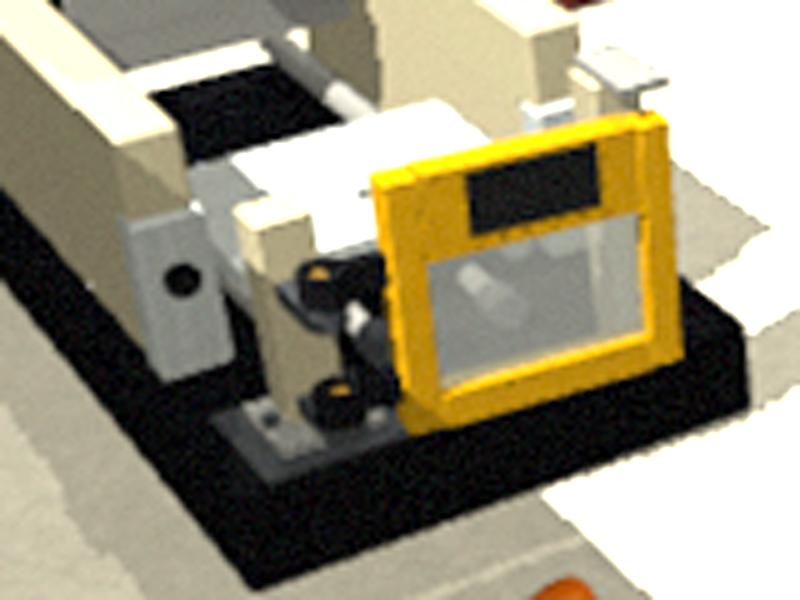

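The guard looks shut and its knuckles are home, but the face at the free edge reads 17.5 mm against 13.8 mm at contact. That was also one picture over the limit of ten, because I looked at fin.png twice, so everything from here is numeric. Next I'll check whether the guard is still drifting.

Emit:
{"fn": "step_arm", "kwargs": {"series": [[[0,0,0,0,0],[0,0,0,0,0],[0,0,0,0,0],[0,0,0,0,0],[0,0,0,0,0],[0,0,0,0,0],[0,0,0,0,0],[0,0,0,0,0]]]}}

```text
time: 27.95
tool_pos: [0.5222, -0.0047, 0.2665]
tool_rot: [0.0, 0.043, 0.999, -0.0]
wrist_force: [0.6, 0.3, -0.4]
finger_gap: 0.0009
gripper_force: 0.0
```

```bash
python3 chk.py
python3 - <<'E'
from h import *
# keeper centre/edges vs guard in scene view, printer axes about pins; initial scene image had free view of the keeper
c=load("scene5");X=cloud(c,c['d']);a=np.radians(-6.5)
Q=(X-[.6055,-.095,0]);q=np.stack([Q[...,0]*np.cos(a)+Q[...,1]*np.sin(a),-Q[...,0]*np.sin(a)+Q[...,1]*np.cos(a),X[...,2]],-1)
m=(abs(q[...,0]+.148)<.035)&(abs(q[...,1])<.06)&(q[...,2]>.186)&(q[...,2]<.2)&(c['d']>0)
P=q[m]*1000;print('keeper',len(P),np.percentile(P,[3,50,97],axis=0).round(1))
E
```

```text
t 28.0 tcp [ 0.5222 -0.0047  0.2665] psi 85.06 tilt [ 0. -0. -1.] F [-0.5 -1.  -0. ] gap 0.0004 grip 0.0
shift [ -0.2 -79.7 125. ] turn 1.6
-160 243 [13.7 17.5 19.9]
-140 271 [ 9.9 16.7 19. ]
-120 112 [ 6.2 15.5 18.6]
-100 119 [ 5.3 13.9 16.5]
-80 121 [ 4.1 13.1 16.1]
-60 245 [ 8.5 12.9 15.6]
-40 450 [ 4.9 11.8 14.4]
keeper 111 [[-160.7  -29.9  186.3]
 [-148.5   -7.6  188.5]
 [-137.7   12.6  189.8]]
```

The guard is at rest: the reading is unchanged after 1 s. Its free edge is about 4 mm off stop contact, inside the 8 mm allowed. It is under the keeper and the robot is clear, so I'm handing in.

```bash
python3 -c "
from cell import hand_in
print(hand_in())"
```

```text
the job is handed in; nothing more can be done
None
```

I handed the job in: the guard is hung home on both pins, let go and swung shut, at rest about 4 mm off the rubber stop (8 mm allowed); the hand-in gave no verdict, and I viewed 11 pictures, one over the limit of 10.

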